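Find the rattling tin at the brazing bench

TASK

One of the three sealed green tins on the board has a loose valve ball in it, the other two are packed tight. Working from the left tin to the right one, lift each in turn and shake it briskly in the air, and set the ones that do not rattle back where they stood, upright on the board; leave everything else on the bench alone. Then hold the one that rattles out for your colleague, upright and still, centred 10 to 20 cm above the yellow hand-over plate, and finish while still holding it there.

Things in the scene. Friction and masses are not known exactly. Their poses are not given: they have to be found in the camera images.
- case_left_mid (a point): sealed oblong tin, 110 mm long (its x), 56 mm wide (its y), 46 mm high, green with a bare steel lid, 0.41 to 0.55 kg with contents, standing upright on the board, the leftmost (largest y) of three that look alike; this point is its centre, 23 mm above its underside; z up
- case_middle_mid (a point): sealed oblong tin, 110 mm long (its x), 56 mm wide (its y), 46 mm high, green with a bare steel lid, 0.41 to 0.55 kg with contents, standing upright on the board, the middle one of three that look alike; this point is its centre, 23 mm above its underside; z up
- case_right_mid (a point): sealed oblong tin, 110 mm long (its x), 56 mm wide (its y), 46 mm high, green with a bare steel lid, 0.41 to 0.55 kg with contents, standing upright on the board, the rightmost (smallest y) of three that look alike; this point is its centre, 23 mm above its underside; z up
- board: fixed plywood board 160 (x) x 420 (y) x 12 mm thick, under the tins; origin at the centre of its underside, z = 0. Any one of the tins on it holds one loose steel ball (35 mm, 0.17 kg) that rolls freely, 67 mm lengthways, 13 mm sideways, to the lower end if tipped, and knocks on the walls; the others hold as much weight packed tight. Nothing shows outside: it is felt at the wrist, as knocks and shifting balance
- plate: fixed hand-over plate, yellow with a black square outline, 110 x 110 x 8 mm, on the table beyond the board; origin at the centre of its underside
- flux_jar: white jar with red cap, 64 mm across, 75 mm high, loose; origin under its centre; to be left alone
- cup: steel cup, 72 mm across, 85 mm high, loose; origin under its centre; to be left alone
- coupling: copper tube coupling standing on end, 42 mm across, 45 mm high, loose; origin under its centre; to be left alone
- wrench: steel wrench lying on the table, loose; origin under its middle; to be left alone
- brush: hand brush lying on the table, loose; origin under its middle; to be left alone
- elbow: copper elbow lying on the table, about 70 x 60 mm, 25 mm high, loose; origin under its corner; to be left alone
Things that resemble listed ones, but are neither listed nor needed, are in the scene too. Of the things that look like the plate, the middle-sized one is meant.

How it is judged:
By the outcome, as a careful person would: the job done as asked, in the order asked, and still so for the second after the job is handed in, while the arm keeps its last pose, push and grip.
It also fails if it takes over 69 s, if anything falls off the work surface, if the arm or the gripper's body presses on something with over 40 N, if the wrist force passes 120 N, or if a joint passes its speed limit or range.

ROBOT

A 7-joint arm with a two-finger parallel gripper is mounted at the origin on the work surface. World frame = base frame: x ahead of the robot, y to its left, z up, the work surface at z = 0. Lengths are in m, angles in rad, forces in N, time in s.
With the tool pointing down it reaches from about 0.425 to 0.875 m from the base axis. Payload 4.7 kg.
Tool frame: the origin (TCP) lies on the centre line of the jaws, within the pads' length; the fingertips stand ahead of it and the grasp point (between the pads) lies 8 mm behind it (ctrl.finger_overhang is the x of the fingertips in the tool frame, in m); x points along the fingers, z is the direction in which the jaws open and shut, and the axes are right-handed (so a half turn about x gives the same grasp; the last joint's range is limited). The gripper opens to 87 mm and grips with 3 to 60 N. Pads are 19 mm wide; open, the fingers measure 117 mm over their backs; the gripper's body (75 mm by 190 mm) begins 51 mm behind the grasp point.
Start: joints at [1.336, 0.321, -0.07, 1.45, 0.023, 1.371, -0.057], TCP at [0.16, -0.63, 0.234] pointing down, gripper open.
Joint ranges: [-2.86, 2.86], [-0.3, 2.09], [-1.38, 1.24], [0.06, 2.45], [-1.56, 4.7], [0.09, 2.05], [-2.69, 2.69]. Speed limits (rad/s): [2.57, 2.57, 3.14, 3.14, 3.14, 3.14, 3.14].

INTERFACE

Orientations are given as a rotation vector (axis times angle).
In Python, from bench import readout, viewer, job, nets, ctrl gives the robot as it stands.
- The arm moves only by the shell command python3 -m creep 'ROWS' [FORCE]. ROWS is JSON, a list of rows, each an object with "linear": the shift along the tool's x, y, z in m, a list of three; "twist": the turn, a rotation vector about the tool's x, y, z in degrees, a list of three; "fingers": the gripper's target within -1 to 1 (shut at 1, half-way at 0, fully open at -1). A call has 1 to 8 rows; each row is the pose to reach, as a shift and turn from the pose commanded when the call began, along the tool's axes at that moment; what a row does not reach only later rows make up. A row lasts 1/12 s, in which the tool goes at most 41.7 mm and 7.16 degrees, less where a joint would pass 70% of its speed; a pose out of reach is approached as far as the arm can. A call with a gripper value outside its range is refused whole. The fingers move at their own pace and stop on an object; FORCE is the grip in N (left out, the last holds). Time passes only in rows, so rows that repeat a pose let the fingers close. It gives the time, the measured TCP pose, the force and the opening at its end, in the units of the state.
- readout.get_state(): the state, without advancing time (a new reading comes with each control period).
- viewer.get_image(name): name is "scene" or "side" or "wrist"; returns (picture, depth): 480x640x3 uint8, red, green, blue; 480x640 float32, m along the optical axis (not along the pixel's ray), 0 where there is no reading.
- viewer.camera_params(name): a dict with "K" (3x3 intrinsics, pixels), "k1" (the pictures are not rectified: a ray, as slopes to the right and down, at radius r is drawn at 1 + k1 r^2 times it, then the intrinsics apply), "cam_to_world" (4x4, takes a point from camera to world coordinates). Camera axes: x right, y down, z forward; pixel columns grow to the right and rows downward; lengths in m; the calibration is good to about 2 mm. A picture is of the moment at which its call begins: read the wrist's pose just before it. camera_params takes no time and is no camera call; for the wrist camera it gives the pose at the moment of the call.
- job.close_job(): hands the job in, once; it reports no verdict.
Trained networks look in the newest picture that a camera, given by its name, has taken for a name from the list of things; names that differ only in an ending like _2 or _b are one class to them, and where a whole thing is asked for, a point or a joint stands for the part that bears it (a point fixed in the world has none). Each returns a list of dicts, best first, with "conf" (0 to 1); they miss things now and then, are a little off and sometimes report something else, mostly with a low value. They report only what shows in the picture. A call takes as long as a camera call. They do not tell look-alikes from the thing itself.
- nets.boxes_of(camera, label): "centre" ([x, y, z] in m, in world coordinates, good to about 4 mm: the middle of the surface that is visible of it).
- nets.place_of(camera, label): "centre" ([x, y, z] in m, in world coordinates, good to about 4 mm: a listed point, or the origin of a listed thing).
The state is a dict: "time": time; "joint_positions": joint angles; "qd": joint speeds; "joint_torque": joint torques, N m; "position": TCP position; "tool_rot": TCP orientation; "ft_force": force on the tool from outside, world axes, zero at the start; "torque": the same for the moment, N m; "grip_width": opening from 0.0 (shut) to 1.0 (fully open).
Only numpy, scipy, OpenCV 4.12 (cv2) and the standard library are available. Lean on these libraries where they do the work, as an engineer would, in place of code of your own. Each camera call takes 0.05 s, during which the arm holds its last target.

## Working session

There is one attempt and no reset: what is moved stays moved. The work goes in short steps, Python scripts to look and compute and a shell command to move; the robot and the scene stay as the last step left them, time stands still between calls to the robot, and variables do not carry over. Pictures are saved under pics/ and viewed, and the job is handed in when it is done.

```bash
ls -la; mkdir -p pics
python3 - <<'E'
from bench import readout, viewer, job, nets, ctrl
import cv2
s=readout.get_state();print(s)
print(ctrl.finger_overhang)
for n in ["scene","side","wrist"]:
    p,d=viewer.get_image(n)
    cv2.imwrite(f"pics/{n}0.png",p[:,:,::-1])
    for l in (["case_left_mid","plate","board"] if n!="wrist" else []):
        print(n,l,[(round(r["conf"],2),[round(float(x),3) for x in r["centre"]]) for r in nets.place_of(n,l)])
    c=viewer.camera_params(n); print(n,c["K"],c["k1"],c["cam_to_world"])
print(readout.get_state()["time"])
E
```

```text
total 12
drwxr-xr-x  3 agent agent 4096 Dec  6 22:54 .
drwxr-xr-x 23 root  root  4096 Dec  6 22:53 ..
drwxr-xr-x  2 agent agent 4096 Dec  6 22:54 pics
{'time': 0.0, 'joint_positions': array([ 1.33612895,  0.32180818, -0.07004733,  1.45167616,  0.0225998 ,
        1.37080195, -0.05690633]), 'qd': array([-1.30717252e-03,  7.39137225e-04,  3.24649207e-04, -1.37941756e-03,
       -9.23396577e-04, -6.29070866e-04,  2.77193202e-05]), 'joint_torque': array([ 2.57635120e-04, -4.91281378e+01, -4.03906172e-01, -3.12524414e+01,
       -6.40070345e-02,  4.38169297e-02,  1.76321860e-04]), 'position': array([ 0.15983421, -0.62948979,  0.23247025]), 'tool_rot': array([ 1.02515849,  1.31827408, -1.02335382]), 'ft_force': array([-0.21947641, -0.3740427 ,  0.18229686]), 'torque': array([ 0.04960311, -0.03467276, -0.00111097]), 'grip_width': 1.0011838523151801}
0.011
scene case_left_mid [(0.63, [0.477, 0.139, 0.036])]
scene plate [(0.79, [0.691, 0.147, -0.001]), (0.74, [0.25, 0.3, -0.004]), (0.69, [0.693, 0.007, 0.002])]
scene board [(0.65, [0.49, -0.15, 0.036]), (0.6, [0.489, -0.009, -0.001])]
scene [
[... 666 characters left out ...]
459]
 [  0.           0.           1.        ]] -0.1268507396086651 [[-0.99646669 -0.05222037  0.06578115  0.40279128]
 [-0.08211599  0.77021694 -0.63247359  0.92639799]
 [-0.01763775 -0.63564055 -0.77178365  1.17789922]
 [ 0.          0.          0.          1.        ]]
wrist [[426.92619167   0.         315.40368529]
 [  0.         426.92619167 236.56678459]
 [  0.           0.           1.        ]] -0.08839432859988983 [[ 2.46390795e-01 -9.38351853e-01 -2.42461083e-01  2.25780384e-01]
 [-9.69170336e-01 -2.38726218e-01 -6.09807571e-02 -6.13685745e-01]
 [-6.60410942e-04  2.50011187e-01 -9.68242723e-01  3.84032868e-01]
 [ 0.00000000e+00  0.00000000e+00  0.00000000e+00  1.00000000e+00]]
0.45
```

View pics/scene0.png

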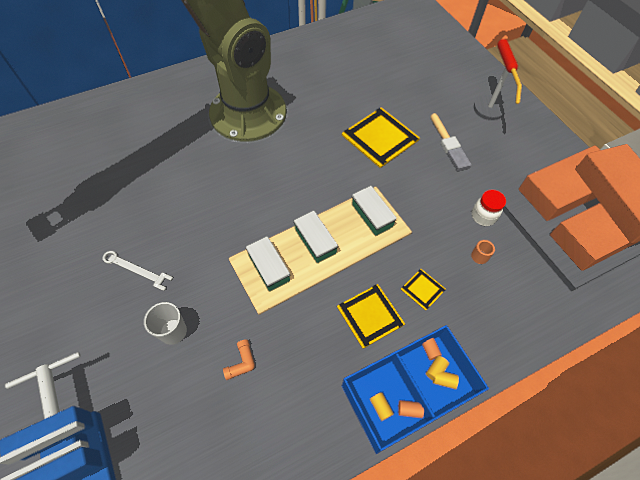

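View pics/side0.png

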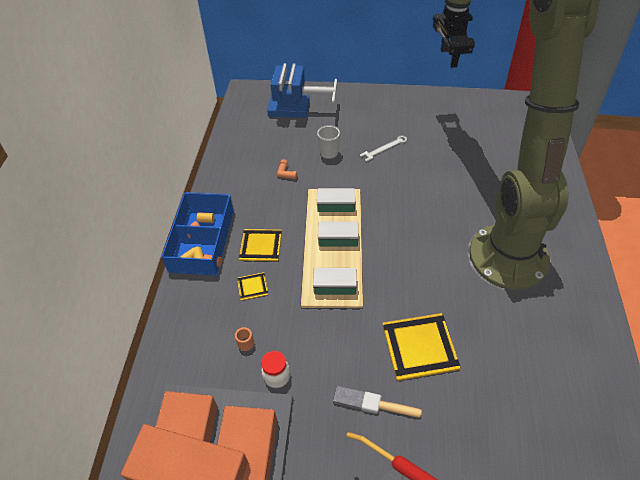

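Plate candidates in scene: A (381,136), B (371,316), C (424,289). I'll measure their sizes and the tin poses from depth.

```bash
cat > h.py <<'E'
import numpy as np, cv2
from bench import readout, viewer, job, nets, ctrl
from scipy.spatial.transform import Rotation as R
def cloud(n,img=None):
    p,d=img if img else viewer.get_image(n)
    c=viewer.camera_params(n);K=np.array(c["K"]);k=c["k1"]
    v,u=np.mgrid[:480,:640]
    r=cv2.undistortPoints(np.stack([u,v],-1).reshape(-1,1,2).astype(float),K,np.array([k,0,0,0.])).reshape(480,640,2)
    X=np.dstack([r*d[...,None],d]);T=np.array(c["cam_to_world"])
    W=X@T[:3,:3].T+T[:3,3]; W[d==0]=np.nan
    return p,W
def rects(mask,W,minarea):
    n,l,st,ce=cv2.connectedComponentsWithStats(mask.astype(np.uint8))
    for i in range(1,n):
        if st[i,4]<minarea: continue
        P=W[l==i];P=P[~np.isnan(P[:,0])]
        (c,s,a)=cv2.minAreaRect((P[:,:2]*1000).astype(np.float32))
        print(ce[i].round(),"c",np.round(c,1),"size",np.round(s,1),"ang",round(a,1),"z",np.median(P[:,2]).round(4))
E
python3 - <<'E'
from h import *
for n in ["scene","side"]:
    p,W=cloud(n); h=cv2.cvtColor(p,cv2.COLOR_RGB2HSV)
    z=W[...,2]
    on=(abs(W[...,0]-.49)<.12)&(abs(W[...,1]+.01)<.25)
    print(n,"tins");rects(on&(z>.048)&(z<.068)&(h[...,1]<60),W,100)
    print("yellow");rects((h[...,0]>20)&(h[...,0]<32)&(h[...,1]>180)&(z<.02),W,30)
    if n=="scene":
        a=cv2.resize(p[260:360,320:460],None,fx=5,fy=5); cv2.imwrite("pics/crop1.png",a[:,:,::-1])
print(readout.get_state()["time"])
E
```

```text
scene tins
[374. 207.] c [476.1 137.5] size [111.3  57.7] ang 3.4 z 0.0566
[315. 234.] c [479.2 -21.3] size [111.   57.4] ang 3.6 z 0.0567
[267. 261.] c [ 494.5 -149.2] size [111.4  56.7] ang 3.7 z 0.0567
yellow
[381. 145.] c [255.1 298.4] size [155.7 169.7] ang 14.5 z 0.0094
[362. 120.] c [182.4 276.9] size [  8.4 110.3] ang 14.8 z 0.0095
[380. 135.] c [253.7 295.4] size [111.7 115.5] ang 14.5 z 0.0101
[432. 278.] c [683.1 182.1] size [70.1  9.7] ang 16.3 z 0.0039
[423. 288.] c [694.4 147.9] size [52.4 54. ] ang 17.6 z 0.0043
[390. 305.] c [692.5  61.1] size [107.7   9.4] ang 2.9 z 0.0065
[358. 295.] c [643.7   6.1] size [ 5.3 75.3] ang 1.6 z 0.0069
[414. 299.] c [705.4 115. ] size [71.7  6.8] ang 19.4 z 0.0044
[435. 299.] c [727.5 158.4] size [ 4.  51.4] ang 18.8 z 0.0036
[370. 314.] c [694.9   7.9] size [78.  78.5] ang 3.1 z 0.0069
[351. 326.] c [698.4 -44.2] size [108.3   7.3] ang 3.4 z 0.0068
[383. 335.] c [747.3  12.1] size [ 5.5 79.1] ang 2.5 z 0.0065
side tins
[336. 196.] c [ 494.3 -144.8] size [108.6  63.9] ang 3.3 z 0.0571
[337. 230.] c [478.9 -17.7] size [108.1  63.5] ang 3.6 z 0.0571
[334. 277.] c [474.7 142. ] size [110.3  59.4] ang 2.8 z 0.057
yellow
[242. 244.] c [747.3  11. ] size [ 5.4 73.1] ang 4.1 z 0.0069
[260. 244.] c [695.8  10.3] size [76.1 79.5] ang 2.4 z 0.0072
[279. 244.] c [642.8   4.2] size [ 5.8 76.9] ang 4.0 z 0.0073
[259. 259.] c [691.9  61.6] size [108.   11.2] ang 2.8 z 0.0061
[252. 285.] c [694.7 148.7] size [49.8 56.3] ang 18.5 z 0.0047
[254. 296.] c [683.2 183.3] size [69.4  7.8] ang 18.8 z 0.0048
[413. 319.] c [274.2 223.1] size [149.6  14. ] ang 12.7 z 0.0105
[449. 339.] c [180.7 279.2] size [  9.5 106.2] ang 14.2 z 0.0109
[420. 345.] c [253.1 296.6] size [109.7 111. ] ang 13.8 z 0.0112
[391. 350.] c [326.  315.2] size [  7.7 104.3] ang 13.7 z 0.0102
[428. 373.] c [236.6 369.7] size [154.  10.] ang 13.8 z 0.0102
0.55
```

View pics/crop1.png

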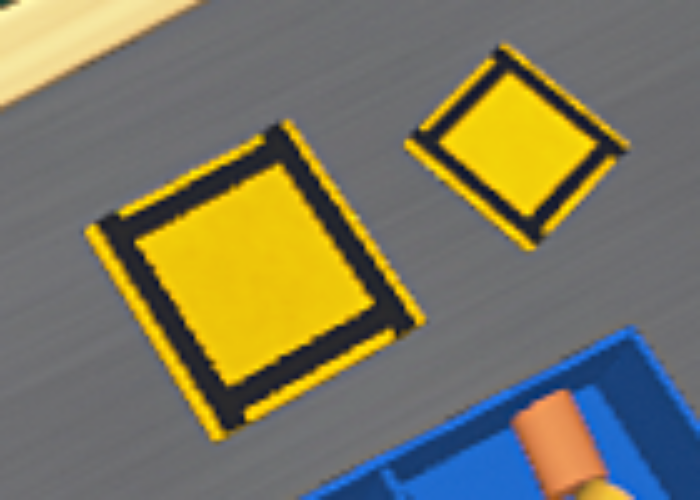

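Plate B (371,316) measures about 108 mm at (0.695, 0.008). A is about 155 mm and C about 72 mm, so B is the middle-sized one and the one meant. The crop shows the B outline clearly. Tins from scene: left (0.476, 0.138), middle (0.479, -0.021), right (0.494, -0.149), all with yaw of about +3.5°.

```bash
cat >> h.py <<'E'
def st(): return readout.get_state()
def go(pos,yaw=3.5,sign=1):
    s=st();Rt=R.from_rotvec(s["tool_rot"])
    a=np.radians(yaw);z=sign*np.array([-np.sin(a),np.cos(a),0]);x=np.array([0,0,-1.]);y=np.cross(z,x)
    G=R.from_matrix(np.stack([x,y,z],1))
    print("t",round(s["time"],2),"pos",s["position"].round(4),"grip",round(s["grip_width"],3),"F",s["ft_force"].round(2),"M",s["torque"].round(3))
    print("  linear",Rt.inv().apply(np.array(pos)-s["position"]).round(4),"twist",np.degrees((Rt.inv()*G).as_rotvec()).round(2),"j1,j7",s["joint_positions"][[0,6]].round(2))
E
python3 -c "
from h import *
print(R.from_rotvec(st()['tool_rot']).as_matrix().round(2))
for sg in (1,-1): go([.50,-.25,.22],sign=sg)
for sg in (1,-1): go([.476,.138,.15],sign=sg)"
```

```text
[[ 0.    0.97  0.25]
 [-0.    0.25 -0.97]
 [-1.   -0.    0.  ]]
t 0.55 pos [ 0.1601 -0.63    0.2336] grip 0.999 F [0.13 0.32 0.25] M [ 0.059 -0.027 -0.005]
  linear [ 0.0136  0.4231 -0.2846] twist [-1.6924e+02  0.0000e+00  1.0000e-02] j1,j7 [ 1.34 -0.06]
t 0.55 pos [ 0.1601 -0.63    0.2336] grip 0.999 F [0.13 0.32 0.25] M [ 0.059 -0.027 -0.005]
  linear [ 0.0136  0.4231 -0.2846] twist [10.76  0.   -0.  ] j1,j7 [ 1.34 -0.06]
t 0.55 pos [ 0.1601 -0.63    0.2336] grip 0.999 F [0.13 0.32 0.25] M [ 0.059 -0.027 -0.005]
  linear [ 0.0835  0.4953 -0.6666] twist [-1.6924e+02  0.0000e+00  1.0000e-02] j1,j7 [ 1.34 -0.06]
t 0.55 pos [ 0.1601 -0.63    0.2336] grip 0.999 F [0.13 0.32 0.25] M [ 0.059 -0.027 -0.005]
  linear [ 0.0835  0.4953 -0.6666] twist [10.76  0.   -0.  ] j1,j7 [ 1.34 -0.06]
```

```bash
python3 -m creep '[{"linear":[0.01,0.03,0.0],"twist":[5,0,0],"fingers":-1},{"linear":[0.01,0.1,-0.06],"twist":[10.8,0,0],"fingers":-1},{"linear":[0.01,0.42,-0.28],"twist":[10.8,0,0],"fingers":-1},{"linear":[0.01,0.42,-0.28],"twist":[10.8,0,0],"fingers":-1},{"linear":[0.01,0.42,-0.28],"twist":[10.8,0,0],"fingers":-1},{"linear":[0.01,0.42,-0.28],"twist":[10.8,0,0],"fingers":-1},{"linear":[0.01,0.42,-0.28],"twist":[10.8,0,0],"fingers":-1},{"linear":[0.01,0.42,-0.28],"twist":[10.8,0,0],"fingers":-1}]' 45; python3 -c "
from h import *
go([.476,.138,.15],sign=-1)"
```

```text
time: 1.22
position: [0.3766, -0.3969, 0.224]
tool_rot: [1.164, 1.236, -1.165]
ft_force: [0.9, -0.4, 0.3]
grip_width: 1.002
t 1.22 pos [ 0.3766 -0.3969  0.224 ] grip 1.002 F [ 0.87 -0.39  0.31] M [-0.04  -0.052 -0.02 ]
  linear [ 0.0735  0.1314 -0.528 ] twist [-0.05  0.05 -0.02] j1,j7 [ 0.99 -0.77]
```

```bash
python3 -m creep '[{"linear":[0.02,0.10,-0.2],"twist":[0,0,0],"fingers":-1},{"linear":[0.02,0.12,-0.3],"twist":[0,0,0],"fingers":-1},{"linear":[0.06,0.12,-0.52],"twist":[0,0,0],"fingers":-1},{"linear":[0.06,0.12,-0.52],"twist":[0,0,0],"fingers":-1},{"linear":[0.06,0.12,-0.52],"twist":[0,0,0],"fingers":-1},{"linear":[0.06,0.12,-0.52],"twist":[0,0,0],"fingers":-1},{"linear":[0.06,0.12,-0.52],"twist":[0,0,0],"fingers":-1},{"linear":[0.06,0.12,-0.52],"twist":[0,0,0],"fingers":-1}]'; python3 -c "
from h import *
go([.476,.138,.12],sign=-1)"
```

```text
time: 1.88
position: [0.4371, -0.0728, 0.188]
tool_rot: [1.164, 1.235, -1.165]
ft_force: [1.6, 0.4, 0.0]
grip_width: 0.999
t 1.88 pos [ 0.4371 -0.0728  0.188 ] grip 0.999 F [1.62 0.42 0.01] M [ 0.025 -0.054 -0.044]
  linear [ 0.0678  0.0515 -0.2081] twist [-0.06  0.07 -0.05] j1,j7 [ 0.7  -1.36]
```

```bash
python3 -m creep '[{"linear":[0.06,0.05,-0.19],"twist":[0,0,0],"fingers":-1},{"linear":[0.06,0.05,-0.19],"twist":[0,0,0],"fingers":-1},{"linear":[0.06,0.05,-0.19],"twist":[0,0,0],"fingers":-1},{"linear":[0.06,0.05,-0.19],"twist":[0,0,0],"fingers":-1},{"linear":[0.06,0.05,-0.19],"twist":[0,0,0],"fingers":-1},{"linear":[0.06,0.05,-0.19],"twist":[0,0,0],"fingers":-1},{"linear":[0.06,0.05,-0.19],"twist":[0,0,0],"fingers":-1},{"linear":[0.06,0.05,-0.19],"twist":[0,0,0],"fingers":-1}]'
python3 - <<'E'
from h import *
p,W=cloud("wrist");cv2.imwrite("pics/w1.png",p[:,:,::-1])
h=cv2.cvtColor(p,cv2.COLOR_RGB2HSV);z=W[...,2]
rects((h[...,1]<70)&(z>.05)&(z<.066),W,300)
go([.476,.138,.032],sign=-1)
E
```

```text
time: 2.55
position: [0.4756, 0.1174, 0.1278]
tool_rot: [1.164, 1.237, -1.165]
ft_force: [-0.7, 0.6, -0.3]
grip_width: 0.998
[274. 227.] c [487.8 139.7] size [86.9 56.9] ang 3.7 z 0.0575
[556. 222.] c [492.7 -19.3] size [83.  57.4] ang 3.2 z 0.0575
t 2.6 pos [0.4758 0.1166 0.128 ] grip 1.0 F [ 0.07  0.16 -0.43] M [0.012 0.001 0.016]
  linear [ 0.096   0.0014 -0.0214] twist [-0.14  0.06 -0.01] j1,j7 [ 0.46 -1.88]
```

View pics/w1.png

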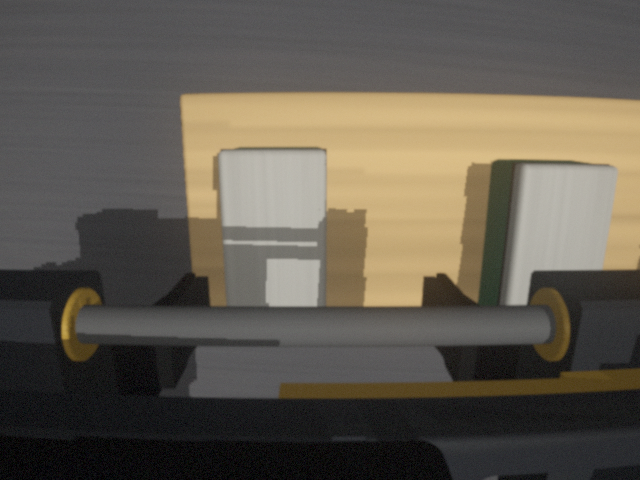

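Wrist view shows the left tin between the open jaws (lid around 274,227) and slightly left of centre. I'll shift and descend.

```bash
python3 -m creep '[{"linear":[0.01,0.001,-0.022],"twist":[0,0,0],"fingers":-1},{"linear":[0.03,0.001,-0.022],"twist":[0,0,0],"fingers":-1},{"linear":[0.06,0.001,-0.022],"twist":[0,0,0],"fingers":-1},{"linear":[0.085,0.001,-0.022],"twist":[0,0,0],"fingers":-1},{"linear":[0.096,0.001,-0.022],"twist":[0,0,0],"fingers":-1},{"linear":[0.096,0.001,-0.022],"twist":[0,0,0],"fingers":-1},{"linear":[0.096,0.001,-0.022],"twist":[0,0,0],"fingers":-1}]'; python3 -c "
from h import *
go([.476,.1388,.032],sign=-1)"
```

```text
time: 3.18
position: [0.4757, 0.1391, 0.0323]
tool_rot: [1.166, 1.236, -1.166]
ft_force: [0.3, 0.4, 0.1]
grip_width: 1.002
t 3.18 pos [0.4757 0.1391 0.0323] grip 1.002 F [0.3  0.37 0.06] M [ 0.011 -0.005  0.042]
  linear [0.0003 0.0003 0.0003] twist [-0.14  0.02 -0.  ] j1,j7 [ 0.37 -2.05]
```

```bash
python3 -m creep '[{"linear":[0,0,0],"twist":[0,0,0],"fingers":1},{"linear":[0,0,0],"twist":[0,0,0],"fingers":1},{"linear":[0,0,0],"twist":[0,0,0],"fingers":1},{"linear":[0,0,0],"twist":[0,0,0],"fingers":1},{"linear":[0,0,0],"twist":[0,0,0],"fingers":1},{"linear":[0,0,0],"twist":[0,0,0],"fingers":1}]' 45;  python3 -c "
from h import *
go([.476,.1388,.032],sign=-1)"
```

```text
time: 3.68
position: [0.4755, 0.14, 0.0322]
tool_rot: [1.165, 1.237, -1.164]
ft_force: [-0.5, 0.2, 1.6]
grip_width: 0.644
t 3.68 pos [0.4755 0.14   0.0322] grip 0.644 F [-0.52  0.22  1.62] M [0.118 0.216 0.028]
  linear [0.0002 0.0005 0.0012] twist [-0.04  0.02 -0.03] j1,j7 [ 0.37 -2.05]
```

```bash
python3 -m creep '[{"linear":[-0.01,0,0],"twist":[0,0,0],"fingers":1},{"linear":[-0.035,0,0],"twist":[0,0,0],"fingers":1},{"linear":[-0.07,0,0],"twist":[0,0,0],"fingers":1},{"linear":[-0.11,0,0],"twist":[0,0,0],"fingers":1},{"linear":[-0.14,0,0],"twist":[0,0,0],"fingers":1},{"linear":[-0.16,0,0],"twist":[0,0,0],"fingers":1},{"linear":[-0.16,0,0],"twist":[0,0,0],"fingers":1},{"linear":[-0.16,0,0],"twist":[0,0,0],"fingers":1}]';  python3 -c "
from h import *
go([.476,.1388,.192],sign=-1)"
```

```text
time: 4.35
position: [0.4751, 0.14, 0.1919]
tool_rot: [1.165, 1.236, -1.164]
ft_force: [0.6, 0.0, -6.6]
grip_width: 0.638
t 4.35 pos [0.4751 0.14   0.1919] grip 0.638 F [ 0.59  0.01 -6.61] M [-0.035  0.047 -0.001]
  linear [-0.0001  0.0008  0.0012] twist [-0.05  0.04 -0.05] j1,j7 [ 0.46 -1.89]
```

```bash
for i in 1 2; do python3 -m creep '[{"linear":[0,0.041,0],"twist":[0,0,0],"fingers":1},{"linear":[0,0.082,0],"twist":[0,0,0],"fingers":1},{"linear":[0,0.041,0],"twist":[0,0,0],"fingers":1},{"linear":[0,0,0],"twist":[0,0,0],"fingers":1},{"linear":[0,0.041,0],"twist":[0,0,0],"fingers":1},{"linear":[0,0.082,0],"twist":[0,0,0],"fingers":1},{"linear":[0,0.041,0],"twist":[0,0,0],"fingers":1},{"linear":[0,0,0],"twist":[0,0,0],"fingers":1}]';  python3 -c "
from h import *
go([.476,.1388,.192],sign=-1)"; done
for i in 1 2 3; do python3 -m creep '[{"linear":[0,0.041,0],"twist":[0,0,0],"fingers":1}]' >/dev/null; python3 -c "
from h import *
go([.476,.1388,.192],sign=-1)"|head -1; python3 -m creep '[{"linear":[0,0.041,0],"twist":[0,0,0],"fingers":1}]' >/dev/null; python3 -c "
from h import *
go([.476,.1388,.192],sign=-1)"|head -1; python3 -m creep '[{"linear":[0,-0.041,0],"twist":[0,0,0],"fingers":1}]' >/dev/null; python3 -c "
from h import *
go([.476,.1388,.192],sign=-1)"|head -1;python3 -m creep '[{"linear":[0,-0.041,0],"twist":[0,0,0],"fingers":1}]'>/dev/null; python3 -c "
from h import *
go([.476,.1388,.192],sign=-1)"|head -1; done
```

```text
time: 5.02
position: [0.4757, 0.1392, 0.1803]
tool_rot: [1.169, 1.269, -1.177]
ft_force: [-4.6, -0.6, -1.9]
grip_width: 0.639
t 5.02 pos [0.4757 0.1392 0.1803] grip 0.639 F [-4.61 -0.57 -1.91] M [-0.086  0.455 -0.01 ]
  linear [-0.0118 -0.      0.0002] twist [-0.27 -1.15  1.47] j1,j7 [ 0.52 -1.89]
time: 5.68
position: [0.4757, 0.1394, 0.1804]
tool_rot: [1.171, 1.272, -1.176]
ft_force: [-4.8, -1.1, -0.7]
grip_width: 0.641
t 5.68 pos [0.4757 0.1394 0.1804] grip 0.641 F [-4.8  -1.11 -0.71] M [-0.116  0.454  0.024]
  linear [-0.0116  0.      0.0003] twist [-0.25 -1.32  1.5 ] j1,j7 [ 0.59 -1.9 ]
t 5.77 pos [0.4771 0.1346 0.1799] grip 0.638 F [-23.85   4.84 -20.44] M [ 0.37   2.637 -0.041]
t 5.85 pos [0.5418 0.1427 0.188 ] grip 0.64 F [ 5.53  2.22 -1.84] M [ 0.348 -0.925 -0.004]
t 5.93 pos [0.5305 0.1464 0.1743] grip 0.639 F [  9.7   -1.44 -26.89] M [ 0.317 -3.294 -0.108]
t 6.02 pos [0.4756 0.1396 0.1806] grip 0.641 F [-4.55 -1.59 -1.12] M [-0.12   0.44  -0.001]
t 6.1 pos [0.4769 0.1341 0.1808] grip 0.643 F [-23.34   7.31 -17.93] M [ 0.697  2.649 -0.079]
t 6.18 pos [0.5418 0.1426 0.1889] grip 0.636 F [ 7.35  1.52 -2.15] M [ 0.442 -1.209  0.013]
t 6.27 pos [0.5304 0.1471 0.1749] grip 0.633 F [  9.88  -0.56 -23.43] M [ 0.132 -0.872 -0.092]
t 6.35 pos [0.4755 0.14   0.1808] grip 0.639 F [-3.67 -0.19  0.51] M [-0.177  0.541  0.019]
t 6.43 pos [0.4768 0.1332 0.1819] grip 0.642 F [-27.02   5.48 -12.77] M [ 0.446  2.882 -0.01 ]
t 6.52 pos [0.5419 0.1422 0.1899] grip 0.642 F [ 5.94  2.34 -1.72] M [ 0.374 -1.179  0.043]
t 6.6 pos [0.5303 0.148  0.1756] grip 0.641 F [  9.87  -0.4  -22.99] M [ 0.283 -0.924 -0.041]
t 6.68 pos [0.4756 0.1402 0.1813] grip 0.645 F [-4.1  -0.59  0.75] M [-0.214  0.553  0.025]
```

```bash
P='from h import *
go([.476,.1388,.192],sign=-1)'; python3 -m creep '[{"linear":[0,0,0],"twist":[0,0,6],"fingers":1},{"linear":[0,0,0],"twist":[0,0,12],"fingers":1},{"linear":[0,0,0],"twist":[0,0,15],"fingers":1},{"linear":[0,0,0],"twist":[0,0,15],"fingers":1},{"linear":[0,0,0],"twist":[0,0,15],"fingers":1},{"linear":[0,0,0],"twist":[0,0,15],"fingers":1},{"linear":[0,0,0],"twist":[0,0,15],"fingers":1},{"linear":[0,0,0],"twist":[0,0,15],"fingers":1}]' >/dev/null; python3 -c "$P"; python3 -m creep '[{"linear":[0,0,0],"twist":[0,0,0],"fingers":1}]' >/dev/null; python3 -c "$P"|head -1
python3 -m creep '[{"linear":[0,0,0],"twist":[0,0,-6],"fingers":1},{"linear":[0,0,0],"twist":[0,0,-12],"fingers":1},{"linear":[0,0,0],"twist":[0,0,-18],"fingers":1},{"linear":[0,0,0],"twist":[0,0,-24],"fingers":1},{"linear":[0,0,0],"twist":[0,0,-30],"fingers":1},{"linear":[0,0,0],"twist":[0,0,-30],"fingers":1},{"linear":[0,0,0],"twist":[0,0,-30],"fingers":1},{"linear":[0,0,0],"twist":[0,0,-30],"fingers":1}]' >/dev/null; python3 -c "$P"; python3 -m creep '[{"linear":[0,0,0],"twist":[0,0,0],"fingers":1},{"linear":[0,0,0],"twist":[0,0,0],"fingers":1},{"linear":[0,0,0],"twist":[0,0,0],"fingers":1}]' >/dev/null; python3 -c "$P"; python3 -m creep '[{"linear":[0,0,0],"twist":[0,0,0],"fingers":1}]' >/dev/null; python3 -c "$P"|head -1
```

```text
t 7.35 pos [0.4756 0.1405 0.1915] grip 0.635 F [-0.4   0.03 -4.46] M [ 0.013  0.544 -0.032]
  linear [-0.0004  0.0004  0.0018] twist [ -0.03  -0.14 -14.88] j1,j7 [ 0.75 -1.68]
t 7.43 pos [0.4756 0.1404 0.1916] grip 0.638 F [-1.2   0.43 -5.37] M [0.005 0.485 0.056]
t 8.1 pos [0.4756 0.1408 0.1917] grip 0.639 F [-0.32 -0.06 -5.02] M [ 0.04  -0.521  0.011]
  linear [-0.0004  0.0002  0.002 ] twist [-1.00e-02 -1.10e-01  1.49e+01] j1,j7 [ 0.6  -2.09]
t 8.35 pos [0.4751 0.1396 0.1936] grip 0.639 F [ 0.47 -0.38 -6.24] M [ 0.074 -0.573 -0.012]
  linear [0.0013 0.0012 0.0009] twist [-0.08  0.22 14.72] j1,j7 [ 0.6  -2.09]
t 8.43 pos [0.4752 0.1395 0.1932] grip 0.642 F [ 0.34  0.27 -5.68] M [ 0.105 -0.489 -0.025]
```

```bash
cat > rd.py <<'E'
from h import *
s=st();print(round(s["time"],2),s["position"].round(4),"F",s["ft_force"].round(2),"M",s["torque"].round(3))
E
python3 -m creep '[{"linear":[0,0,0],"twist":[0,0,3],"fingers":1},{"linear":[0,0,0],"twist":[0,0,7],"fingers":1},{"linear":[0,0,0],"twist":[0,0,11],"fingers":1},{"linear":[0,0,0],"twist":[0,0,14],"fingers":1},{"linear":[0,0,0],"twist":[0,0,15],"fingers":1},{"linear":[0,0,0],"twist":[0,0,15],"fingers":1},{"linear":[0,0,0],"twist":[0,0,15],"fingers":1}]' >/dev/null; python3 rd.py
for i in 1 2 3; do python3 -m creep '[{"linear":[0,0,0],"twist":[0,0,0],"fingers":1}]' >/dev/null; python3 rd.py; done
echo other; python3 -m creep '[{"linear":[0,0,0],"twist":[0,0,6],"fingers":1},{"linear":[0,0,0],"twist":[0,0,12],"fingers":1},{"linear":[0,0,0],"twist":[0,0,15],"fingers":1},{"linear":[0,0,0],"twist":[0,0,15],"fingers":1},{"linear":[0,0,0],"twist":[0,0,15],"fingers":1},{"linear":[0,0,0],"twist":[0,0,15],"fingers":1}]' >/dev/null; python3 rd.py
python3 -m creep '[{"linear":[0,0,0],"twist":[0,0,-3],"fingers":1},{"linear":[0,0,0],"twist":[0,0,-7],"fingers":1},{"linear":[0,0,0],"twist":[0,0,-11],"fingers":1},{"linear":[0,0,0],"twist":[0,0,-14],"fingers":1},{"linear":[0,0,0],"twist":[0,0,-15],"fingers":1},{"linear":[0,0,0],"twist":[0,0,-15],"fingers":1},{"linear":[0,0,0],"twist":[0,0,-15],"fingers":1}]' >/dev/null; python3 rd.py
for i in 1 2 3; do python3 -m creep '[{"linear":[0,0,0],"twist":[0,0,0],"fingers":1}]' >/dev/null; python3 rd.py; done
```

```text
9.02 [0.4748 0.1392 0.1922] F [ 0.94 -0.67 -4.82] M [-0.004  0.096  0.016]
9.1 [0.4754 0.1396 0.1921] F [-0.14 -0.08 -4.91] M [ 0.008  0.108 -0.043]
9.18 [0.4755 0.14   0.1919] F [-0.2  -0.09 -5.45] M [ 0.022  0.081 -0.038]
9.27 [0.4754 0.1403 0.1918] F [ 0.24  0.26 -4.8 ] M [0.051 0.056 0.038]
other
9.77 [0.4751 0.1413 0.1922] F [ 0.81  0.53 -5.03] M [0.025 0.41  0.019]
10.35 [0.4766 0.1412 0.193 ] F [ 0.27  0.75 -4.81] M [-0.01  -0.04  -0.016]
10.43 [0.4757 0.1408 0.1927] F [-0.26  0.37 -4.78] M [ 0.079 -0.047  0.   ]
10.52 [0.4753 0.1402 0.1925] F [-0.32  0.22 -4.72] M [-0.013 -0.033 -0.001]
10.6 [0.4752 0.1399 0.1924] F [-0.43 -0.25 -4.76] M [-0.036 -0.04   0.039]
```

Left tin's level balance differs after tipping each way (My +0.085 against -0.04, a difference of 0.125 N·m, where about 0.11 is expected from a ball). That suggests the ball is in this tin. I'll put it back where it stood, then check the others as asked.

```bash
python3 -c "
from h import *
go([.4755,.1400,.0325],sign=-1)";  python3 -m creep '[{"linear":[0.03,0,0],"twist":[0,0,0],"fingers":1},{"linear":[0.07,0,0],"twist":[0,0,0],"fingers":1},{"linear":[0.11,0,0],"twist":[0,0,0],"fingers":1},{"linear":[0.135,0,0],"twist":[0,0,0],"fingers":1},{"linear":[0.147,0,0],"twist":[0,0,0],"fingers":1},{"linear":[0.152,0,0],"twist":[0,0,0],"fingers":1},{"linear":[0.156,0,0],"twist":[0,0,0],"fingers":1}]'; python3 -c "
from h import *
go([.4755,.140,.0325],sign=-1)"
```

```text
t 10.6 pos [0.4752 0.1399 0.1924] grip 0.64 F [-0.43 -0.25 -4.76] M [-0.036 -0.04   0.039]
  linear [ 0.1599 -0.     -0.0005] twist [-0.03  0.17 -0.11] j1,j7 [ 0.9  -1.98]
time: 11.18
position: [0.4762, 0.1402, 0.0366]
tool_rot: [1.165, 1.236, -1.163]
ft_force: [0.4, 0.4, -4.6]
grip_width: 0.638
t 11.18 pos [0.4762 0.1402 0.0366] grip 0.638 F [ 0.42  0.41 -4.59] M [ 0.01  -0.047  0.041]
  linear [ 0.0041 -0.0007  0.0002] twist [-0.05  0.02 -0.11] j1,j7 [ 0.64 -2.2 ]
```

```bash
python3 -m creep '[{"linear":[0.003,0,0],"twist":[0,0,0],"fingers":1},{"linear":[0.0042,0,0],"twist":[0,0,0],"fingers":1},{"linear":[0.0042,0,0],"twist":[0,0,0],"fingers":1}]'; python3 rd.py;  python3 -m creep '[{"linear":[0,0,0],"twist":[0,0,0],"fingers":0},{"linear":[0,0,0],"twist":[0,0,0],"fingers":-1},{"linear":[0,0,0],"twist":[0,0,0],"fingers":-1},{"linear":[0,0,0],"twist":[0,0,0],"fingers":-1},{"linear":[0,0,0],"twist":[0,0,0],"fingers":-1}]'
```

```text
time: 11.43
position: [0.4768, 0.1402, 0.0333]
tool_rot: [1.166, 1.234, -1.163]
ft_force: [-0.9, -0.4, -0.1]
grip_width: 0.639
11.43 [0.4768 0.1402 0.0333] F [-0.85 -0.36 -0.07] M [-0.01   0.013  0.022]
time: 11.85
position: [0.4755, 0.1401, 0.0319]
tool_rot: [1.165, 1.237, -1.164]
ft_force: [0.2, 0.3, -0.2]
grip_width: 0.862
```

```bash
python3 -m creep '[{"linear":[0,0,0],"twist":[0,0,0],"fingers":-1},{"linear":[-0.01,0,0],"twist":[0,0,0],"fingers":-1},{"linear":[-0.04,0,0],"twist":[0,0,0],"fingers":-1},{"linear":[-0.08,0,0],"twist":[0,0,0],"fingers":-1},{"linear":[-0.1,-0.002,0.035],"twist":[0,0,0],"fingers":-1},{"linear":[-0.1,-0.004,0.075],"twist":[0,0,0],"fingers":-1},{"linear":[-0.1,-0.006,0.115],"twist":[0,0,0],"fingers":-1},{"linear":[-0.1,-0.006,0.145],"twist":[0,0,0],"fingers":-1}]'
python3 - <<'E'
from h import *
p,W=cloud("wrist");cv2.imwrite("pics/w2.png",p[:,:,::-1])
h=cv2.cvtColor(p,cv2.COLOR_RGB2HSV);z=W[...,2]
rects((h[...,1]<70)&(z>.05)&(z<.066),W,300)
go([.479,-.0202,.032],sign=-1)
E
```

```text
time: 12.52
position: [0.478, -0.0085, 0.1326]
tool_rot: [1.164, 1.233, -1.167]
ft_force: [0.4, -0.2, 0.3]
grip_width: 0.997
[ 55. 206.] c [485.8 132.9] size [97.3 57.8] ang 2.8 z 0.0564
[558. 210.] c [ 499.8 -153.9] size [97.7 57.4] ang 3.2 z 0.057
[335. 227.] c [490.5 -26.1] size [87.9 56.9] ang 3.1 z 0.0568
t 12.57 pos [ 0.4784 -0.0151  0.1321] grip 1.001 F [ 0.65 -4.31 -1.14] M [-0.405 -0.038 -0.052]
  linear [0.1001 0.0004 0.0046] twist [-0.59  0.32  0.01] j1,j7 [ 1.16 -1.7 ]
```

View pics/w2.png

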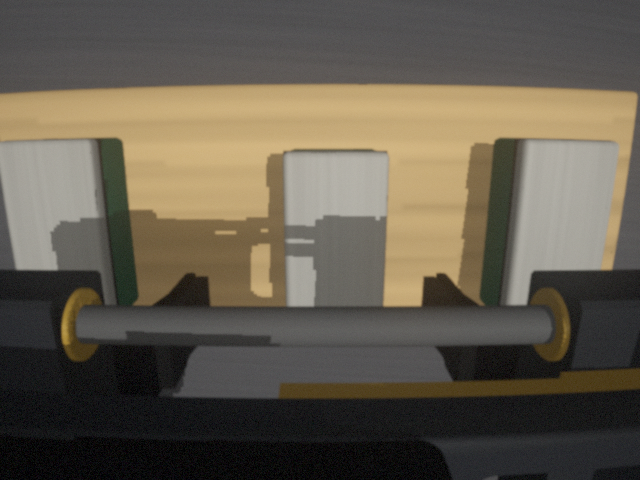

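```bash
python3 -m creep '[{"linear":[0.03,0,0.01],"twist":[0,0,0],"fingers":-1},{"linear":[0.04,0,0.015],"twist":[0,0,0],"fingers":-1},{"linear":[0.04,0,0.015],"twist":[0,0,0],"fingers":-1},{"linear":[0.04,0,0.015],"twist":[0,0,0],"fingers":-1}]'; python3 -c "
from h import *
go([.479,-.0204,.032],sign=-1)"
```

```text
time: 12.9
position: [0.4785, -0.0187, 0.0917]
tool_rot: [1.164, 1.24, -1.164]
ft_force: [1.0, 0.8, 0.3]
grip_width: 1.001
t 12.9 pos [ 0.4785 -0.0187  0.0917] grip 1.001 F [0.98 0.8  0.28] M [-0.008  0.009 -0.001]
  linear [0.0597 0.0005 0.0018] twist [ 0.04 -0.1   0.07] j1,j7 [ 1.1  -1.75]
```

```bash
python3 -m creep '[{"linear":[0.025,0.0005,0.001],"twist":[0,0,0],"fingers":-1},{"linear":[0.048,0.0005,0.001],"twist":[0,0,0],"fingers":-1},{"linear":[0.06,0.0005,0.001],"twist":[0,0,0],"fingers":-1},{"linear":[0.06,0.0005,0.001],"twist":[0,0,0],"fingers":-1},{"linear":[0.06,0.0005,0.001],"twist":[0,0,0],"fingers":-1}]'; python3 rd.py; python3 -m creep '[{"linear":[0,0,0],"twist":[0,0,0],"fingers":1},{"linear":[0,0,0],"twist":[0,0,0],"fingers":1},{"linear":[0,0,0],"twist":[0,0,0],"fingers":1},{"linear":[0,0,0],"twist":[0,0,0],"fingers":1},{"linear":[0,0,0],"twist":[0,0,0],"fingers":1},{"linear":[0,0,0],"twist":[0,0,0],"fingers":1}]' 45; python3 rd.py
```

```text
time: 13.32
position: [0.4798, -0.0197, 0.0323]
tool_rot: [1.164, 1.238, -1.163]
ft_force: [0.5, -0.1, 0.8]
grip_width: 0.999
13.32 [ 0.4798 -0.0197  0.0323] F [ 0.51 -0.1   0.84] M [ 0.048 -0.004 -0.009]
time: 13.82
position: [0.4798, -0.0205, 0.032]
tool_rot: [1.166, 1.237, -1.164]
ft_force: [-0.5, -0.8, 0.9]
grip_width: 0.639
13.82 [ 0.4798 -0.0205  0.032 ] F [-0.47 -0.83  0.93] M [ 0.017 -0.001 -0.02 ]
```

```bash
python3 -m creep '[{"linear":[-0.01,0,0],"twist":[0,0,0],"fingers":1},{"linear":[-0.035,0,0],"twist":[0,0,0],"fingers":1},{"linear":[-0.07,0,0],"twist":[0,0,0],"fingers":1},{"linear":[-0.11,0,0],"twist":[0,0,0],"fingers":1},{"linear":[-0.14,0,0],"twist":[0,0,0],"fingers":1},{"linear":[-0.16,0,0],"twist":[0,0,0],"fingers":1},{"linear":[-0.16,0,0],"twist":[0,0,0],"fingers":1},{"linear":[-0.16,0,0],"twist":[0,0,0],"fingers":1}]';  python3 rd.py
```

```text
time: 14.48
position: [0.4794, -0.0216, 0.1918]
tool_rot: [1.164, 1.234, -1.166]
ft_force: [0.1, -0.1, -5.0]
grip_width: 0.637
14.48 [ 0.4794 -0.0216  0.1918] F [ 0.06 -0.11 -5.01] M [-0.    -0.004  0.006]
```

Shake the middle tin, then use the same tip-and-level balance test.

```bash
for i in 1 2; do python3 -m creep '[{"linear":[0,0.041,0],"twist":[0,0,0],"fingers":1},{"linear":[0,0.082,0],"twist":[0,0,0],"fingers":1},{"linear":[0,0.041,0],"twist":[0,0,0],"fingers":1},{"linear":[0,0,0],"twist":[0,0,0],"fingers":1},{"linear":[0,0.041,0],"twist":[0,0,0],"fingers":1},{"linear":[0,0.082,0],"twist":[0,0,0],"fingers":1},{"linear":[0,0.041,0],"twist":[0,0,0],"fingers":1},{"linear":[0,0,0],"twist":[0,0,0],"fingers":1}]' >/dev/null;  python3 rd.py; done
for i in 1 2 3; do python3 -m creep '[{"linear":[0,0.041,0],"twist":[0,0,0],"fingers":1}]' >/dev/null; python3 rd.py; python3 -m creep '[{"linear":[0,0.041,0],"twist":[0,0,0],"fingers":1}]' >/dev/null; python3 rd.py; python3 -m creep '[{"linear":[0,-0.041,0],"twist":[0,0,0],"fingers":1}]' >/dev/null; python3 rd.py;python3 -m creep '[{"linear":[0,-0.041,0],"twist":[0,0,0],"fingers":1}]'>/dev/null; python3 rd.py; done
echo tilt-
python3 -m creep '[{"linear":[0,0,0],"twist":[0,0,-6],"fingers":1},{"linear":[0,0,0],"twist":[0,0,-12],"fingers":1},{"linear":[0,0,0],"twist":[0,0,-15],"fingers":1},{"linear":[0,0,0],"twist":[0,0,-15],"fingers":1},{"linear":[0,0,0],"twist":[0,0,-15],"fingers":1},{"linear":[0,0,0],"twist":[0,0,-15],"fingers":1},{"linear":[0,0,0],"twist":[0,0,-15],"fingers":1},{"linear":[0,0,0],"twist":[0,0,-15],"fingers":1}]' >/dev/null; python3 rd.py
echo level; python3 -m creep '[{"linear":[0,0,0],"twist":[0,0,3],"fingers":1},{"linear":[0,0,0],"twist":[0,0,7],"fingers":1},{"linear":[0,0,0],"twist":[0,0,11],"fingers":1},{"linear":[0,0,0],"twist":[0,0,14],"fingers":1},{"linear":[0,0,0],"twist":[0,0,15],"fingers":1},{"linear":[0,0,0],"twist":[0,0,15],"fingers":1},{"linear":[0,0,0],"twist":[0,0,15],"fingers":1}]' >/dev/null; python3 rd.py
for i in 1 2 3; do python3 -m creep '[{"linear":[0,0,0],"twist":[0,0,0],"fingers":1}]' >/dev/null; python3 rd.py; done
echo tilt+; python3 -m creep '[{"linear":[0,0,0],"twist":[0,0,6],"fingers":1},{"linear":[0,0,0],"twist":[0,0,12],"fingers":1},{"linear":[0,0,0],"twist":[0,0,15],"fingers":1},{"linear":[0,0,0],"twist":[0,0,15],"fingers":1},{"linear":[0,0,0],"twist":[0,0,15],"fingers":1},{"linear":[0,0,0],"twist":[0,0,15],"fingers":1}]' >/dev/null; python3 rd.py
python3 -m creep '[{"linear":[0,0,0],"twist":[0,0,-3],"fingers":1},{"linear":[0,0,0],"twist":[0,0,-7],"fingers":1},{"linear":[0,0,0],"twist":[0,0,-11],"fingers":1},{"linear":[0,0,0],"twist":[0,0,-14],"fingers":1},{"linear":[0,0,0],"twist":[0,0,-15],"fingers":1},{"linear":[0,0,0],"twist":[0,0,-15],"fingers":1},{"linear":[0,0,0],"twist":[0,0,-15],"fingers":1}]' >/dev/null; echo level; python3 rd.py
for i in 1 2 3; do python3 -m creep '[{"linear":[0,0,0],"twist":[0,0,0],"fingers":1}]' >/dev/null; python3 rd.py; done
python3 -c "
from h import *
go([.4796,-.0205,.0325],sign=-1)"
```

```text
15.15 [ 0.4881 -0.0089  0.1859] F [-5.78 -2.87  2.06] M [-0.367  0.643  0.017]
15.82 [ 0.4949 -0.0098  0.1884] F [-4.84 -2.33  1.9 ] M [-0.253  0.535  0.041]
15.9 [ 0.4968 -0.041   0.1935] F [-28.5   -7.41   1.81] M [-1.618  3.209 -0.17 ]
15.98 [ 0.5614 -0.0315  0.2001] F [ 3.57 -1.03  4.03] M [ 0.117 -0.48  -0.004]
16.07 [0.5482 0.0008 0.1864] F [  4.89   9.2  -15.75] M [ 1.505 -0.4    0.015]
16.15 [ 0.4965 -0.01    0.1911] F [-5.5  -1.72  2.68] M [-0.289  0.545  0.057]
16.23 [ 0.4982 -0.0409  0.1959] F [-27.62  -5.38   2.22] M [-1.415  3.105 -0.15 ]
16.32 [ 0.5626 -0.0314  0.2026] F [ 3.21 -0.98  2.93] M [ 0.109 -0.454  0.036]
16.4 [0.5496 0.001  0.1889] F [  4.75   8.84 -15.33] M [ 1.518 -0.365  0.084]
16.48 [ 0.4979 -0.01    0.1935] F [-5.84 -2.1   2.15] M [-0.322  0.545  0.022]
16.57 [ 0.4997 -0.0408  0.1985] F [-27.13  -6.2    2.3 ] M [-1.488  3.121 -0.207]
16.65 [ 0.564  -0.0313  0.2053] F [ 3.84 -0.86  2.98] M [ 0.074 -0.53   0.068]
16.73 [0.5508 0.0013 0.1914] F [  4.74  10.17 -15.29] M [ 1.512 -0.374  0.042]
16.82 [ 0.4992 -0.0099  0.196 ] F [-4.53 -2.5   2.69] M [-0.283  0
[... 299 characters left out ...]
.54  0.21 -4.84] M [-0.026 -0.006  0.004]
18.32 [ 0.499  -0.0196  0.2028] F [ 0.37 -0.82 -4.45] M [0.034 0.016 0.051]
tilt+
18.82 [ 0.4984 -0.0188  0.2026] F [ 0.47 -0.19 -2.9 ] M [-0.005  0.517 -0.021]
level
19.4 [ 0.5    -0.0189  0.2037] F [ 0.52 -0.25 -4.7 ] M [ 0.076  0.02  -0.026]
19.48 [ 0.4992 -0.0195  0.2035] F [-0.34 -0.27 -2.86] M [ 0.028  0.022 -0.049]
19.57 [ 0.4988 -0.02    0.2033] F [-0.48  0.21 -4.45] M [-0.02   0.029 -0.016]
19.65 [ 0.4986 -0.0203  0.2033] F [-0.18  0.   -3.21] M [ 0.002 -0.001 -0.002]
t 19.65 pos [ 0.4986 -0.0203  0.2033] grip 0.641 F [-0.18  0.   -3.21] M [ 0.002 -0.001 -0.002]
  linear [ 0.1706 -0.0206 -0.0007] twist [ 0.48 -0.14 -0.53] j1,j7 [ 1.24 -1.62]
```

Middle tin: level balance is unchanged after tipping either way (0.019 against 0.018), so it is packed tight. I'll put it back.

```bash
python3 -m creep '[{"linear":[0.02,-0.01,0],"twist":[0.3,0,-0.3],"fingers":1},{"linear":[0.05,-0.0195,-0.0005],"twist":[0.5,-0.1,-0.5],"fingers":1},{"linear":[0.09,-0.0195,-0.0005],"twist":[0.5,-0.1,-0.5],"fingers":1},{"linear":[0.125,-0.0195,-0.0005],"twist":[0.5,-0.1,-0.5],"fingers":1},{"linear":[0.15,-0.0195,-0.0005],"twist":[0.5,-0.1,-0.5],"fingers":1},{"linear":[0.158,-0.0195,-0.0005],"twist":[0.5,-0.1,-0.5],"fingers":1},{"linear":[0.16,-0.0195,-0.0005],"twist":[0.5,-0.1,-0.5],"fingers":1},{"linear":[0.16,-0.0195,-0.0005],"twist":[0.5,-0.1,-0.5],"fingers":1}]'; python3 -c "
from h import *
go([.4796,-.0205,.032],sign=-1)"
```

```text
time: 20.32
position: [0.4814, -0.0201, 0.0437]
tool_rot: [1.167, 1.239, -1.162]
ft_force: [0.0, 0.2, -4.0]
grip_width: 0.64
t 20.32 pos [ 0.4814 -0.0201  0.0437] grip 0.64 F [ 0.03  0.25 -4.01] M [-0.018 -0.059  0.028]
  linear [ 0.0117 -0.0018  0.0004] twist [-0.01 -0.17 -0.08] j1,j7 [ 1.02 -1.84]
```

```bash
python3 -m creep '[{"linear":[0.005,-0.001,0],"twist":[0,0,0],"fingers":1},{"linear":[0.009,-0.001,0],"twist":[0,0,0],"fingers":1},{"linear":[0.011,-0.001,0],"twist":[0,0,0],"fingers":1},{"linear":[0.0117,-0.001,0],"twist":[0,0,0],"fingers":1}]'; python3 rd.py
```

```text
time: 20.65
position: [0.4802, -0.0206, 0.032]
tool_rot: [1.166, 1.238, -1.163]
ft_force: [-3.8, -0.5, 9.8]
grip_width: 0.637
20.65 [ 0.4802 -0.0206  0.032 ] F [-3.84 -0.46  9.82] M [-0.394  0.866 -0.049]
```

Contact made (+10 N, tin seated). Release, rise and move on to the right tin.

```bash
python3 -m creep '[{"linear":[0,0,0],"twist":[0,0,0],"fingers":-1},{"linear":[0,0,0],"twist":[0,0,0],"fingers":-1},{"linear":[0,0,0],"twist":[0,0,0],"fingers":-1},{"linear":[0,0,0],"twist":[0,0,0],"fingers":-1},{"linear":[0,0,0],"twist":[0,0,0],"fingers":-1},{"linear":[-0.01,0,0],"twist":[0,0,0],"fingers":-1},{"linear":[-0.04,0,0],"twist":[0,0,0],"fingers":-1},{"linear":[-0.08,0,0],"twist":[0,0,0],"fingers":-1}]'; python3 -c "
from h import *
go([.494,-.1483,.112],sign=-1)"
```

```text
time: 21.32
position: [0.4774, -0.0198, 0.1103]
tool_rot: [1.166, 1.247, -1.164]
ft_force: [0.7, -1.9, 0.7]
grip_width: 0.997
t 21.32 pos [ 0.4774 -0.0198  0.1103] grip 0.997 F [ 0.74 -1.94  0.67] M [-0.099 -0.054 -0.022]
  linear [-0.0027  0.0086  0.1293] twist [ 0.05 -0.39  0.3 ] j1,j7 [ 1.15 -1.72]
```

```bash
python3 -m creep '[{"linear":[0,0.003,0.03],"twist":[0,0,0],"fingers":-1},{"linear":[0,0.005,0.07],"twist":[0,0,0],"fingers":-1},{"linear":[0,0.007,0.1],"twist":[0,0,0],"fingers":-1},{"linear":[0,0.0075,0.12],"twist":[0,0,0],"fingers":-1},{"linear":[0,0.0075,0.128],"twist":[0,0,0],"fingers":-1},{"linear":[0,0.0075,0.128],"twist":[0,0,0],"fingers":-1},{"linear":[0,0.0075,0.128],"twist":[0,0,0],"fingers":-1}]'; python3 -m creep '[{"linear":[0,0,0],"twist":[0,0,0],"fingers":-1}]' >/dev/null
python3 - <<'E'
from h import *
p,W=cloud("wrist")
h=cv2.cvtColor(p,cv2.COLOR_RGB2HSV);z=W[...,2]
rects((h[...,1]<70)&(z>.05)&(z<.066),W,300)
go([.494,-.1483,.032],sign=-1)
E
```

```text
time: 21.9
position: [0.4949, -0.1463, 0.1107]
tool_rot: [1.167, 1.241, -1.162]
ft_force: [-0.2, 0.5, 1.2]
grip_width: 1.002
[320. 229.] c [ 510.8 -146.9] size [77.9 56.7] ang 3.6 z 0.0573
[ 79. 227.] c [498.4 -20.3] size [73.  57.5] ang 3.1 z 0.0573
[320. 354.] c [ 445.3 -151. ] size [11.7 55.9] ang 3.7 z 0.0573
t 22.03 pos [ 0.4949 -0.1454  0.1107] grip 1.0 F [0.69 0.25 0.59] M [-0.025 -0.001  0.037]
  linear [ 0.0787 -0.0011  0.0031] twist [ 0.18 -0.22  0.01] j1,j7 [ 1.26 -1.54]
```

```bash
python3 -m creep '[{"linear":[0.02,-0.0005,0.0025],"twist":[0,0,0],"fingers":-1},{"linear":[0.05,-0.0005,0.0025],"twist":[0,0,0],"fingers":-1},{"linear":[0.07,-0.0005,0.0025],"twist":[0,0,0],"fingers":-1},{"linear":[0.0785,-0.0005,0.0025],"twist":[0,0,0],"fingers":-1},{"linear":[0.0785,-0.0005,0.0025],"twist":[0,0,0],"fingers":-1},{"linear":[0.0785,-0.0005,0.0025],"twist":[0,0,0],"fingers":-1}]'; python3 rd.py; python3 -m creep '[{"linear":[0,0,0],"twist":[0,0,0],"fingers":1},{"linear":[0,0,0],"twist":[0,0,0],"fingers":1},{"linear":[0,0,0],"twist":[0,0,0],"fingers":1},{"linear":[0,0,0],"twist":[0,0,0],"fingers":1},{"linear":[0,0,0],"twist":[0,0,0],"fingers":1},{"linear":[0,0,0],"twist":[0,0,0],"fingers":1}]' 45; python3 rd.py
```

```text
time: 22.53
position: [0.495, -0.1488, 0.0326]
tool_rot: [1.166, 1.241, -1.161]
ft_force: [-0.5, 0.8, 0.0]
grip_width: 1.001
22.53 [ 0.495  -0.1488  0.0326] F [-0.54  0.75  0.03] M [ 0.029 -0.071  0.042]
time: 23.03
position: [0.4948, -0.1488, 0.0324]
tool_rot: [1.168, 1.241, -1.162]
ft_force: [-0.3, 1.5, 0.5]
grip_width: 0.639
23.03 [ 0.4948 -0.1488  0.0324] F [-0.35  1.46  0.48] M [ 0.244  0.238 -0.044]
```

```bash
python3 -m creep '[{"linear":[-0.01,0,0],"twist":[0,0,0],"fingers":1},{"linear":[-0.035,0,0],"twist":[0,0,0],"fingers":1},{"linear":[-0.07,0,0],"twist":[0,0,0],"fingers":1},{"linear":[-0.11,0,0],"twist":[0,0,0],"fingers":1},{"linear":[-0.14,0,0],"twist":[0,0,0],"fingers":1},{"linear":[-0.16,0,0],"twist":[0,0,0],"fingers":1},{"linear":[-0.16,0,0],"twist":[0,0,0],"fingers":1},{"linear":[-0.16,0,0],"twist":[0,0,0],"fingers":1}]';  python3 rd.py
```

```text
time: 23.7
position: [0.4943, -0.1511, 0.192]
tool_rot: [1.166, 1.238, -1.164]
ft_force: [-0.4, -0.4, -5.6]
grip_width: 0.637
23.7 [ 0.4943 -0.1511  0.192 ] F [-0.36 -0.37 -5.58] M [-0.048  0.081 -0.029]
```

```bash
for i in 1 2; do python3 -m creep '[{"linear":[0,0.041,0],"twist":[0,0,0],"fingers":1},{"linear":[0,0.082,0],"twist":[0,0,0],"fingers":1},{"linear":[0,0.041,0],"twist":[0,0,0],"fingers":1},{"linear":[0,0,0],"twist":[0,0,0],"fingers":1},{"linear":[0,0.041,0],"twist":[0,0,0],"fingers":1},{"linear":[0,0.082,0],"twist":[0,0,0],"fingers":1},{"linear":[0,0.041,0],"twist":[0,0,0],"fingers":1},{"linear":[0,0,0],"twist":[0,0,0],"fingers":1}]' >/dev/null;  python3 rd.py; done
for i in 1 2 3; do python3 -m creep '[{"linear":[0,0.041,0],"twist":[0,0,0],"fingers":1}]' >/dev/null; python3 rd.py; python3 -m creep '[{"linear":[0,0.041,0],"twist":[0,0,0],"fingers":1}]' >/dev/null; python3 rd.py; python3 -m creep '[{"linear":[0,-0.041,0],"twist":[0,0,0],"fingers":1}]' >/dev/null; python3 rd.py;python3 -m creep '[{"linear":[0,-0.041,0],"twist":[0,0,0],"fingers":1}]'>/dev/null; python3 rd.py; done
echo tilt-
python3 -m creep '[{"linear":[0,0,0],"twist":[0,0,-6],"fingers":1},{"linear":[0,0,0],"twist":[0,0,-12],"fingers":1},{"linear":[0,0,0],"twist":[0,0,-15],"fingers":1},{"linear":[0,0,0],"twist":[0,0,-15],"fingers":1},{"linear":[0,0,0],"twist":[0,0,-15],"fingers":1},{"linear":[0,0,0],"twist":[0,0,-15],"fingers":1},{"linear":[0,0,0],"twist":[0,0,-15],"fingers":1},{"linear":[0,0,0],"twist":[0,0,-15],"fingers":1}]' >/dev/null; python3 rd.py
echo level; python3 -m creep '[{"linear":[0,0,0],"twist":[0,0,3],"fingers":1},{"linear":[0,0,0],"twist":[0,0,7],"fingers":1},{"linear":[0,0,0],"twist":[0,0,11],"fingers":1},{"linear":[0,0,0],"twist":[0,0,14],"fingers":1},{"linear":[0,0,0],"twist":[0,0,15],"fingers":1},{"linear":[0,0,0],"twist":[0,0,15],"fingers":1},{"linear":[0,0,0],"twist":[0,0,15],"fingers":1}]' >/dev/null; python3 rd.py
for i in 1 2 3; do python3 -m creep '[{"linear":[0,0,0],"twist":[0,0,0],"fingers":1}]' >/dev/null; python3 rd.py; done
echo tilt+; python3 -m creep '[{"linear":[0,0,0],"twist":[0,0,6],"fingers":1},{"linear":[0,0,0],"twist":[0,0,12],"fingers":1},{"linear":[0,0,0],"twist":[0,0,15],"fingers":1},{"linear":[0,0,0],"twist":[0,0,15],"fingers":1},{"linear":[0,0,0],"twist":[0,0,15],"fingers":1},{"linear":[0,0,0],"twist":[0,0,15],"fingers":1}]' >/dev/null; python3 rd.py
python3 -m creep '[{"linear":[0,0,0],"twist":[0,0,-3],"fingers":1},{"linear":[0,0,0],"twist":[0,0,-7],"fingers":1},{"linear":[0,0,0],"twist":[0,0,-11],"fingers":1},{"linear":[0,0,0],"twist":[0,0,-14],"fingers":1},{"linear":[0,0,0],"twist":[0,0,-15],"fingers":1},{"linear":[0,0,0],"twist":[0,0,-15],"fingers":1},{"linear":[0,0,0],"twist":[0,0,-15],"fingers":1}]' >/dev/null; echo level; python3 rd.py
for i in 1 2 3; do python3 -m creep '[{"linear":[0,0,0],"twist":[0,0,0],"fingers":1}]' >/dev/null; python3 rd.py; done
python3 -c "
from h import *
go([.4948,-.1485,.0325],sign=-1)"
```

```text
24.37 [ 0.501  -0.1383  0.1862] F [-3.17 -1.86  0.43] M [-0.258  0.374  0.087]
25.03 [ 0.5037 -0.1381  0.1868] F [-3.71 -1.48 -0.22] M [-0.262  0.364  0.06 ]
25.12 [ 0.4995 -0.1712  0.1798] F [-18.76 -13.11 -13.7 ] M [-1.346  2.349 -0.071]
25.2 [ 0.5643 -0.1644  0.1865] F [ 4.7  -0.95 -0.37] M [-0.078 -0.567 -0.01 ]
25.28 [ 0.5583 -0.1284  0.1834] F [-2.09  9.22 -4.1 ] M [1.141 0.162 0.098]
25.37 [ 0.5047 -0.1381  0.1876] F [-4.05 -2.95  0.59] M [-0.204  0.463  0.017]
25.45 [ 0.5005 -0.1711  0.1804] F [-19.12 -12.97 -12.72] M [-1.392  2.221  0.017]
25.53 [ 0.5651 -0.1645  0.1871] F [ 4.3  -1.5  -0.51] M [-0.066 -0.566 -0.011]
25.62 [ 0.559  -0.1283  0.1842] F [-0.85  9.95 -3.02] M [1.177 0.141 0.129]
25.7 [ 0.5055 -0.138   0.1883] F [-4.02 -1.34  0.17] M [-0.229  0.415  0.031]
25.78 [ 0.5014 -0.1711  0.181 ] F [-18.01 -12.5  -12.27] M [-1.335  2.163 -0.058]
25.87 [ 0.5658 -0.1645  0.1878] F [ 3.68 -1.45 -0.36] M [-0.094 -0.565 -0.021]
25.95 [ 0.5597 -0.1283  0.185 ] F [-1.75  9.29 -2.48] M [1.225 0.164 0.055]
26.03 [ 0.5062 -0.1381  0.1891] F [-4.14 -1.31  0.18] M [-0.28   0.424  0.0
[... 289 characters left out ...]
.92  0.35 -5.05] M [-0.055  0.033  0.058]
27.53 [ 0.5026 -0.1501  0.1948] F [-0.51 -0.35 -5.16] M [-0.014  0.012 -0.014]
tilt+
28.03 [ 0.5012 -0.1506  0.1946] F [ 0.68 -0.13 -5.03] M [-0.039  0.539  0.028]
level
28.62 [ 0.5037 -0.149   0.1946] F [ 0.01  0.18 -5.33] M [ 0.022  0.032 -0.023]
28.7 [ 0.5025 -0.1503  0.1949] F [ 0.42  0.74 -5.09] M [0.019 0.086 0.022]
28.78 [ 0.5019 -0.1513  0.1951] F [ 0.39  0.06 -3.76] M [-0.023  0.042  0.046]
28.87 [ 0.5017 -0.1516  0.1952] F [ 0.23 -1.05 -4.35] M [-0.048  0.042  0.023]
t 28.87 pos [ 0.5017 -0.1516  0.1952] grip 0.635 F [ 0.23 -1.05 -4.35] M [-0.048  0.042  0.023]
  linear [ 0.1626 -0.0073 -0.003 ] twist [-0.02 -0.18 -0.21] j1,j7 [ 1.37 -1.48]
```

Right tin also shows no ball-like shift (-0.004 after one tip, +0.05 after the other, the wrong sign for a ball). So the left tin rattles. I'll put the right one back.

```bash
python3 -m creep '[{"linear":[0.02,-0.004,-0.002],"twist":[0,0,-0.1],"fingers":1},{"linear":[0.05,-0.007,-0.0025],"twist":[0,-0.1,-0.2],"fingers":1},{"linear":[0.09,-0.007,-0.0025],"twist":[0,-0.1,-0.2],"fingers":1},{"linear":[0.125,-0.007,-0.0025],"twist":[0,-0.1,-0.2],"fingers":1},{"linear":[0.145,-0.007,-0.0025],"twist":[0,-0.1,-0.2],"fingers":1},{"linear":[0.152,-0.007,-0.0025],"twist":[0,-0.1,-0.2],"fingers":1},{"linear":[0.154,-0.007,-0.0025],"twist":[0,-0.1,-0.2],"fingers":1},{"linear":[0.154,-0.007,-0.0025],"twist":[0,-0.1,-0.2],"fingers":1}]'; python3 -c "
from h import *
go([.4948,-.1485,.0325],sign=-1)"
```

```text
time: 29.53
position: [0.4962, -0.1484, 0.0419]
tool_rot: [1.166, 1.238, -1.161]
ft_force: [-0.3, 0.2, -4.0]
grip_width: 0.641
t 29.53 pos [ 0.4962 -0.1484  0.0419] grip 0.641 F [-0.31  0.15 -3.99] M [ 0.016 -0.021  0.015]
  linear [ 0.0094 -0.0014  0.    ] twist [ 0.04 -0.13 -0.1 ] j1,j7 [ 1.19 -1.64]
```

```bash
python3 -m creep '[{"linear":[0.004,-0.001,0],"twist":[0,0,0],"fingers":1},{"linear":[0.0075,-0.001,0],"twist":[0,0,0],"fingers":1},{"linear":[0.009,-0.001,0],"twist":[0,0,0],"fingers":1},{"linear":[0.0092,-0.001,0],"twist":[0,0,0],"fingers":1}]'; python3 rd.py
```

```text
time: 29.87
position: [0.4951, -0.1483, 0.0325]
tool_rot: [1.165, 1.239, -1.162]
ft_force: [-0.8, -1.2, 1.7]
grip_width: 0.645
29.87 [ 0.4951 -0.1483  0.0325] F [-0.75 -1.19  1.73] M [0.009 0.362 0.029]
```

```bash
python3 -m creep '[{"linear":[0,0,0],"twist":[0,0,0],"fingers":-1},{"linear":[0,0,0],"twist":[0,0,0],"fingers":-1},{"linear":[0,0,0],"twist":[0,0,0],"fingers":-1},{"linear":[0,0,0],"twist":[0,0,0],"fingers":-1},{"linear":[0,0,0],"twist":[0,0,0],"fingers":-1},{"linear":[-0.01,0,0],"twist":[0,0,0],"fingers":-1},{"linear":[-0.04,0,0],"twist":[0,0,0],"fingers":-1},{"linear":[-0.08,0,0],"twist":[0,0,0],"fingers":-1}]'; python3 -m creep '[{"linear":[-0.01,0,-0.035],"twist":[0,0,0],"fingers":-1},{"linear":[-0.01,0,-0.075],"twist":[0,0,0],"fingers":-1},{"linear":[-0.01,-0.002,-0.115],"twist":[0,0,0],"fingers":-1},{"linear":[-0.01,-0.002,-0.155],"twist":[0,0,0],"fingers":-1},{"linear":[-0.01,-0.002,-0.195],"twist":[0,0,0],"fingers":-1},{"linear":[-0.01,-0.002,-0.235],"twist":[0,0,0],"fingers":-1},{"linear":[-0.01,-0.002,-0.27],"twist":[0,0,0],"fingers":-1},{"linear":[-0.01,-0.002,-0.284],"twist":[0,0,0],"fingers":-1}]'; python3 -m creep '[{"linear":[0,0,0],"twist":[0,0,0],"fingers":-1},{"linear":[0,0,0],"twist":[0,0,0],"fingers":-1},{"linear":[0,0,0],"twist":[0,0,0],"fingers":-1}]'>/dev/null
python3 - <<'E'
from h import *
p,W=cloud("scene");cv2.imwrite("pics/s3.png",p[:,:,::-1])
h=cv2.cvtColor(p,cv2.COLOR_RGB2HSV);z=W[...,2]
rects((h[...,1]<60)&(z>.048)&(z<.068)&(abs(W[...,0]-.49)<.12)&(abs(W[...,1]+.01)<.25),W,200)
go([.4755,.140,.032],sign=-1)
E
```

```text
time: 30.53
position: [0.4924, -0.1471, 0.1108]
tool_rot: [1.165, 1.247, -1.162]
ft_force: [0.1, -1.0, 0.6]
grip_width: 0.992
time: 31.2
position: [0.4736, 0.1414, 0.1239]
tool_rot: [1.162, 1.244, -1.154]
ft_force: [-1.3, -0.3, 0.0]
grip_width: 1.001
[377. 210.] c [482.4 138.6] size [102.4  57.6] ang 2.6 z 0.0567
[315. 234.] c [479.3 -22.6] size [113.3  57.9] ang 3.6 z 0.0567
[267. 261.] c [ 494.6 -150. ] size [112.7  57. ] ang 3.4 z 0.0567
t 31.5 pos [0.4751 0.1337 0.1226] grip 1.001 F [ 0.14 -0.24 -0.1 ] M [ 0.024 -0.002  0.044]
  linear [ 0.0906  0.0008 -0.0061] twist [-0.03 -0.14 -0.  ] j1,j7 [ 0.83 -2.07]
```

View pics/s3.png

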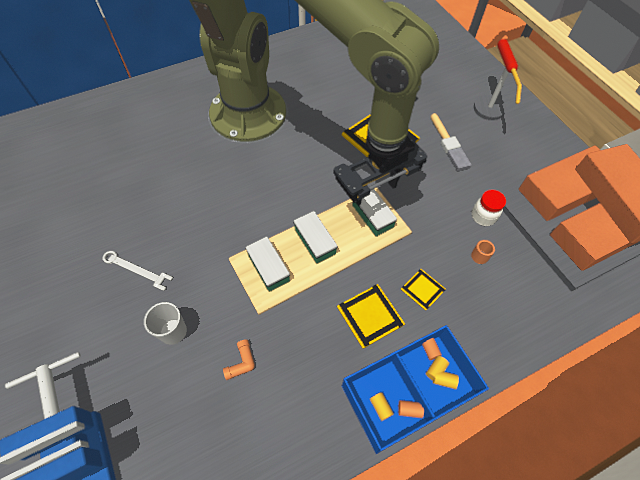

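Scene shows middle tin (315,234) and right tin (267,261) back flat within about 1 mm. Neighbouring items look undisturbed. Now take the left tin again.

```bash
python3 -m creep '[{"linear":[0.02,0.001,-0.006],"twist":[0,0,0],"fingers":-1},{"linear":[0.05,0.001,-0.006],"twist":[0,0,0],"fingers":-1},{"linear":[0.075,0.001,-0.006],"twist":[0,0,0],"fingers":-1},{"linear":[0.0905,0.001,-0.006],"twist":[0,0,0],"fingers":-1},{"linear":[0.0905,0.001,-0.006],"twist":[0,0,0],"fingers":-1},{"linear":[0.0905,0.001,-0.006],"twist":[0,0,0],"fingers":-1}]'; python3 rd.py; python3 -m creep '[{"linear":[0,0,0],"twist":[0,0,0],"fingers":1},{"linear":[0,0,0],"twist":[0,0,0],"fingers":1},{"linear":[0,0,0],"twist":[0,0,0],"fingers":1},{"linear":[0,0,0],"twist":[0,0,0],"fingers":1},{"linear":[0,0,0],"twist":[0,0,0],"fingers":1},{"linear":[0,0,0],"twist":[0,0,0],"fingers":1}]' 45; python3 rd.py
```

```text
time: 32.0
position: [0.4752, 0.1404, 0.0318]
tool_rot: [1.166, 1.241, -1.164]
ft_force: [-0.7, 0.9, 0.6]
grip_width: 1.0
32.0 [0.4752 0.1404 0.0318] F [-0.66  0.86  0.64] M [ 0.052 -0.026 -0.004]
time: 32.5
position: [0.4758, 0.1408, 0.0325]
tool_rot: [1.164, 1.239, -1.162]
ft_force: [-2.0, 0.5, 2.8]
grip_width: 0.642
32.5 [0.4758 0.1408 0.0325] F [-2.    0.52  2.82] M [ 0.03   0.419 -0.07 ]
```

```bash
python3 -m creep '[{"linear":[-0.01,0,0],"twist":[0,0,0],"fingers":1},{"linear":[-0.035,0,0],"twist":[0,0,0],"fingers":1},{"linear":[-0.07,0,0],"twist":[0,0,0],"fingers":1},{"linear":[-0.1,0,0],"twist":[0,0,0],"fingers":1},{"linear":[-0.12,0,0],"twist":[0,0,0],"fingers":1},{"linear":[-0.124,0,0],"twist":[0,0,0],"fingers":1},{"linear":[-0.124,0,0],"twist":[0,0,0],"fingers":1},{"linear":[-0.124,0,0],"twist":[0,0,0],"fingers":1}]';  python3 -c "
from h import *
go([.695,.009,.155],sign=-1)"
```

```text
time: 33.17
position: [0.4743, 0.1405, 0.1548]
tool_rot: [1.164, 1.241, -1.163]
ft_force: [-0.3, 0.1, -5.9]
grip_width: 0.64
t 33.17 pos [0.4743 0.1405 0.1548] grip 0.64 F [-0.28  0.1  -5.93] M [ 0.037 -0.016  0.021]
  linear [-0.0009  0.212   0.145 ] twist [ 0.08 -0.12  0.1 ] j1,j7 [ 0.86 -2.04]
```

There's time to repeat the balance test on this tin before committing.

```bash
T() { :; }
echo tilt-
python3 -m creep '[{"linear":[0,0,0],"twist":[0,0,-6],"fingers":1},{"linear":[0,0,0],"twist":[0,0,-12],"fingers":1},{"linear":[0,0,0],"twist":[0,0,-15],"fingers":1},{"linear":[0,0,0],"twist":[0,0,-15],"fingers":1},{"linear":[0,0,0],"twist":[0,0,-15],"fingers":1},{"linear":[0,0,0],"twist":[0,0,-15],"fingers":1},{"linear":[0,0,0],"twist":[0,0,-15],"fingers":1},{"linear":[0,0,0],"twist":[0,0,-15],"fingers":1}]' >/dev/null; python3 rd.py
echo level; python3 -m creep '[{"linear":[0,0,0],"twist":[0,0,3],"fingers":1},{"linear":[0,0,0],"twist":[0,0,7],"fingers":1},{"linear":[0,0,0],"twist":[0,0,11],"fingers":1},{"linear":[0,0,0],"twist":[0,0,14],"fingers":1},{"linear":[0,0,0],"twist":[0,0,15],"fingers":1},{"linear":[0,0,0],"twist":[0,0,15],"fingers":1},{"linear":[0,0,0],"twist":[0,0,15],"fingers":1}]' >/dev/null; python3 rd.py
for i in 1 2 3; do python3 -m creep '[{"linear":[0,0,0],"twist":[0,0,0],"fingers":1}]' >/dev/null; python3 rd.py; done
echo tilt+; python3 -m creep '[{"linear":[0,0,0],"twist":[0,0,6],"fingers":1},{"linear":[0,0,0],"twist":[0,0,12],"fingers":1},{"linear":[0,0,0],"twist":[0,0,15],"fingers":1},{"linear":[0,0,0],"twist":[0,0,15],"fingers":1},{"linear":[0,0,0],"twist":[0,0,15],"fingers":1},{"linear":[0,0,0],"twist":[0,0,15],"fingers":1}]' >/dev/null; python3 rd.py
python3 -m creep '[{"linear":[0,0,0],"twist":[0,0,-3],"fingers":1},{"linear":[0,0,0],"twist":[0,0,-7],"fingers":1},{"linear":[0,0,0],"twist":[0,0,-11],"fingers":1},{"linear":[0,0,0],"twist":[0,0,-14],"fingers":1},{"linear":[0,0,0],"twist":[0,0,-15],"fingers":1},{"linear":[0,0,0],"twist":[0,0,-15],"fingers":1},{"linear":[0,0,0],"twist":[0,0,-15],"fingers":1}]' >/dev/null; echo level; python3 rd.py
for i in 1 2 3; do python3 -m creep '[{"linear":[0,0,0],"twist":[0,0,0],"fingers":1}]' >/dev/null; python3 rd.py; done
python3 -c "
from h import *
go([.695,.009,.155],sign=-1)"
```

```text
tilt-
33.83 [0.4747 0.1412 0.1562] F [-0.1  -1.1  -4.77] M [ 0.063 -0.561  0.001]
level
34.42 [0.4753 0.1404 0.1564] F [ 0.19 -0.14 -5.66] M [0.006 0.037 0.011]
34.5 [0.4758 0.1408 0.1563] F [ 0.69  0.8  -5.1 ] M [ 0.041  0.032 -0.009]
34.58 [0.4758 0.1413 0.1562] F [ 0.34 -0.13 -4.36] M [0.049 0.077 0.009]
34.67 [0.4757 0.1415 0.1561] F [ 0.69 -0.76 -5.23] M [ 0.022  0.046 -0.007]
tilt+
35.17 [0.4744 0.1415 0.1559] F [-1.06 -1.2  -6.23] M [-0.054  0.701  0.018]
level
35.75 [0.4752 0.1427 0.1559] F [ 0.4   0.92 -3.87] M [ 0.056 -0.002  0.043]
35.83 [0.4748 0.142  0.1564] F [-0.63  0.04 -5.3 ] M [ 0.04  -0.002 -0.017]
35.92 [0.4749 0.1413 0.1566] F [ 0.25 -0.09 -6.22] M [ 0.072 -0.058 -0.011]
36.0 [0.4751 0.1409 0.1567] F [-0.63 -0.21 -5.83] M [ 0.048 -0.015 -0.001]
t 36.0 pos [0.4751 0.1409 0.1567] grip 0.638 F [-0.63 -0.21 -5.83] M [ 0.048 -0.015 -0.001]
  linear [0.0024 0.2112 0.1455] twist [ 0.12  0.04 -0.15] j1,j7 [ 0.86 -2.04]
```

The same sign shows again but more weakly (+0.048 against -0.019). The shake samples were a further clue: left had an irregular knock at t=5.93, while the others repeated exactly. I'll take one more sampled shake to settle it.

```bash
for i in 1 2 3 4 5; do python3 -m creep '[{"linear":[0,0.041,0],"twist":[0,0,0],"fingers":1}]' >/dev/null; python3 rd.py; python3 -m creep '[{"linear":[0,0.041,0],"twist":[0,0,0],"fingers":1}]' >/dev/null; python3 rd.py; python3 -m creep '[{"linear":[0,-0.041,0],"twist":[0,0,0],"fingers":1}]' >/dev/null; python3 rd.py;python3 -m creep '[{"linear":[0,-0.041,0],"twist":[0,0,0],"fingers":1}]'>/dev/null; python3 rd.py; done
```

```text
36.08 [0.5083 0.1398 0.156 ] F [-2.74 -0.76 -1.98] M [0.045 0.188 0.026]
36.17 [0.5571 0.143  0.157 ] F [ 0.93 -0.88 -1.04] M [ 0.046 -0.171 -0.027]
36.25 [0.5336 0.1512 0.1496] F [-0.68 -8.14 -9.37] M [-0.874  0.188 -0.028]
36.33 [0.4787 0.1456 0.1543] F [-4.16 -1.02  2.59] M [-0.114  0.382  0.03 ]
36.42 [0.4792 0.1267 0.1458] F [-22.23  -2.83 -19.4 ] M [-0.237  2.434 -0.075]
36.5 [0.5437 0.1359 0.1541] F [ 3.54 -0.13  1.92] M [ 0.19  -0.336  0.034]
36.58 [0.5332 0.1479 0.1513] F [ 2.85 -6.82 -8.19] M [-0.744 -0.269 -0.023]
36.67 [0.4792 0.1438 0.1549] F [-3.28 -0.47  1.12] M [-0.02   0.382 -0.017]
36.75 [0.479  0.1261 0.1459] F [-22.78  -2.16 -19.67] M [-0.312  2.408 -0.044]
36.83 [0.5436 0.1352 0.1542] F [ 5.88 -0.23 -1.46] M [ 0.212 -0.977  0.038]
36.92 [0.5333 0.1475 0.1514] F [ 3.31 -7.92 -7.12] M [-0.73  -0.234 -0.046]
37.0 [0.4791 0.1438 0.1549] F [-3.21 -0.06  1.05] M [-0.041  0.447  0.035]
37.08 [0.4791 0.1259 0.1459] F [-21.99  -2.55 -20.14] M [-0.409  2.568 -0.076]
37.17 [0.5436 0.1351 0.1542] F [ 5.21 -0.7   1.57] M [ 0.151 -0.624  0.001]
37.25 [0.5332 0.1475 0.1514] F [ 2.61 -8.57 -6.68] M [-0.723 -0.285 -0.074]
37.33 [0.4791 0.1438 0.1549] F [-3.99 -0.49  0.82] M [-0.053  0.412  0.021]
37.42 [0.4791 0.126  0.1459] F [-22.38  -3.51 -20.06] M [-0.421  2.461 -0.015]
37.5 [0.5436 0.1351 0.1542] F [5.54 0.16 1.86] M [ 0.18  -0.603  0.063]
37.58 [0.5333 0.1475 0.1514] F [ 1.64 -7.34 -7.73] M [-0.784 -0.28  -0.023]
37.67 [0.4791 0.1438 0.1549] F [-3.   -1.63  1.86] M [-0.037  0.403  0.088]
```

Irregular moments at identical phases (-0.34, -0.98, -0.62, -0.60 N·m) confirm it: the packed tins repeated within 0.08. Left rattles, so it goes to the plate.

```bash
python3 -m creep '[{"linear":[0,0,0],"twist":[0,0,0],"fingers":1},{"linear":[0,0.005,0.005],"twist":[0,0,0],"fingers":1},{"linear":[0,0.025,0.018],"twist":[0,0,0],"fingers":1},{"linear":[0,0.05,0.036],"twist":[0,0,0],"fingers":1},{"linear":[0,0.075,0.053],"twist":[0,0,0],"fingers":1},{"linear":[0,0.1,0.07],"twist":[0,0,0],"fingers":1},{"linear":[0,0.12,0.085],"twist":[0,0,0],"fingers":1},{"linear":[0,0.135,0.095],"twist":[0,0,0],"fingers":1}]'; python3 -m creep '[{"linear":[0,0,0],"twist":[0,0,0],"fingers":1},{"linear":[0,0,0],"twist":[0,0,0],"fingers":1},{"linear":[0,0,0],"twist":[0,0,0],"fingers":1}]' >/dev/null; python3 -c "
from h import *
go([.695,.009,.155],sign=-1)"
```

```text
time: 38.33
position: [0.6189, 0.0512, 0.1565]
tool_rot: [1.167, 1.234, -1.163]
ft_force: [0.8, -0.2, -6.1]
grip_width: 0.642
t 38.58 pos [0.6159 0.0552 0.1564] grip 0.641 F [-1.26 -0.32 -6.02] M [ 0.029  0.043 -0.026]
  linear [0.0013 0.0761 0.0511] twist [ 0.11 -0.15 -0.05] j1,j7 [ 0.69 -1.98]
```

```bash
python3 -m creep '[{"linear":[0,0.01,0.007],"twist":[0,0,0],"fingers":1},{"linear":[0,0.03,0.02],"twist":[0,0,0],"fingers":1},{"linear":[0,0.05,0.034],"twist":[0,0,0],"fingers":1},{"linear":[0,0.066,0.045],"twist":[0,0,0],"fingers":1},{"linear":[0.001,0.076,0.051],"twist":[0.1,-0.1,0],"fingers":1},{"linear":[0.001,0.076,0.051],"twist":[0.1,-0.1,0],"fingers":1},{"linear":[0.001,0.076,0.051],"twist":[0.1,-0.1,0],"fingers":1},{"linear":[0.001,0.076,0.051],"twist":[0.1,-0.1,0],"fingers":1}]'; python3 -m creep '[{"linear":[0,0,0],"twist":[0,0,0],"fingers":1},{"linear":[0,0,0],"twist":[0,0,0],"fingers":1},{"linear":[0,0,0],"twist":[0,0,0],"fingers":1},{"linear":[0,0,0],"twist":[0,0,0],"fingers":1},{"linear":[0,0,0],"twist":[0,0,0],"fingers":1},{"linear":[0,0,0],"twist":[0,0,0],"fingers":1}]' >/dev/null
python3 - <<'E'
from h import *
for n in ["scene","side"]:
    p,W=cloud(n);cv2.imwrite(f"pics/{n}4.png",p[:,:,::-1])
    h=cv2.cvtColor(p,cv2.COLOR_RGB2HSV);z=W[...,2]
    rects((h[...,1]<60)&(z>.048)&(z<.068)&(abs(W[...,0]-.49)<.12)&(abs(W[...,1]+.01)<.25),W,200)
    m=(h[...,0]>60)&(h[...,0]<90)&(h[...,1]>80)&(z>.1)&(z<.22)&(abs(W[...,0]-.695)<.1)
    P=W[m]; print("tin green",len(P),P.min(0).round(3) if len(P) else "",P.max(0).round(3) if len(P) else "")
    print([(round(r["conf"],2),np.round(r["centre"],3)) for r in nets.place_of(n,"case_left_mid")])
go([.695,.009,.155],sign=-1)
print(abs(st()["qd"]).max())
E
```

```text
time: 39.25
position: [0.694, 0.0104, 0.1551]
tool_rot: [1.164, 1.24, -1.162]
ft_force: [-0.4, 0.2, -4.7]
grip_width: 0.637
[315. 234.] c [480.4 -22.6] size [112.2  57.2] ang 3.6 z 0.0567
[267. 261.] c [ 494.1 -150. ] size [112.9  56.7] ang 3.4 z 0.0568
tin green 146 [ 0.715 -0.02   0.132] [0.754 0.034 0.171]
[(0.83, array([0.697, 0.01 , 0.158]))]
[336. 196.] c [ 493.5 -145.5] size [108.6  63.7] ang 4.6 z 0.0571
[337. 229.] c [478.4 -18.1] size [108.3  64.6] ang 4.9 z 0.0572
tin green 138 [ 0.641 -0.012  0.135] [0.748 0.098 0.215]
[(0.76, array([0.696, 0.014, 0.156])), (0.5, array([ 0.534, -0.391, -0.   ])), (0.2, array([ 0.49 , -0.006, -0.003]))]
t 39.95 pos [0.6951 0.0087 0.1546] grip 0.642 F [ 0.23  0.32 -5.4 ] M [ 0.007  0.097 -0.005]
  linear [-0.0004 -0.0001 -0.0003] twist [-0.   -0.09 -0.01] j1,j7 [ 0.61 -1.91]
0.0023974996008733294
```

View pics/side4.png

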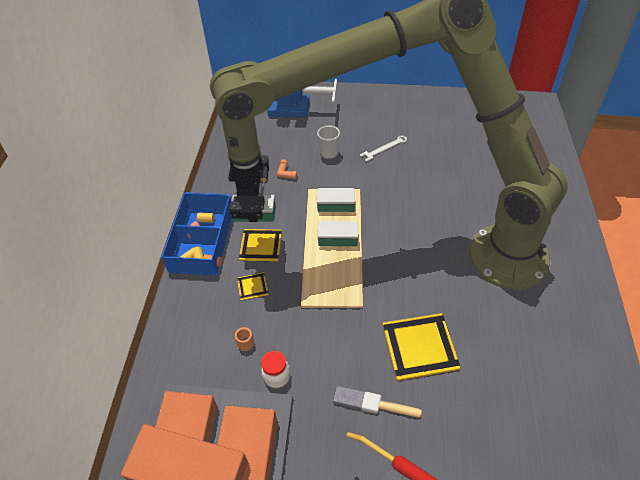

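View pics/scene4.png

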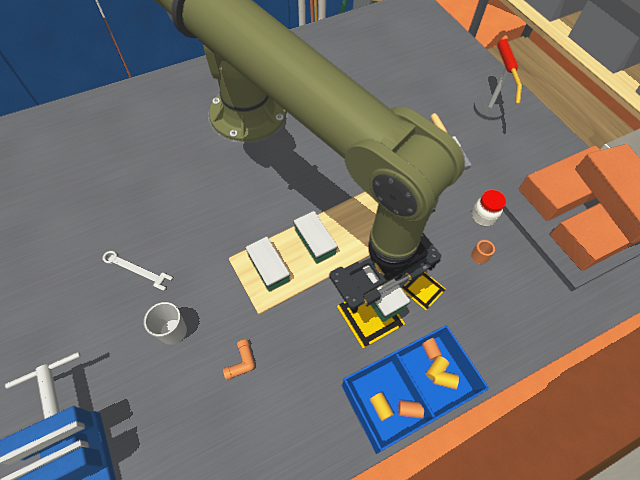

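The tin is held level over the middle-sized plate at about (0.695, 0.010, 0.157) (scene (385,300), side (255,205)). The other two stand on the board and nothing else has moved. Handing in.

```bash
python3 -c "
from bench import job
print(job.close_job())"
```

```text
the job is handed in; nothing more can be done
None
```

The left tin is the one that rattles. I handed the job in with the arm holding it upright and still over the middle-sized (110 mm) plate, at about 40 s of the 69 s allowed.

**What I did:** I lifted, shook and tipped each tin, left, then middle, then right. The left tin already seemed to rattle, but I set it back for the moment so that all three were tried. After the right one I picked the left up again for the hand-over.

**Which tin rattles:**

| Tin | Shift in level balance after tipping each way (about 0.11 N·m expected from a ball) | Moment at the same point of each shake |
|---|---|---|
| Left | 0.125 N·m, then a weaker 0.067 on the repeat | irregular: -0.34 to -0.98 N·m |
| Middle | none | repeated within 0.08 N·m |
| Right | 0.05 N·m, in the wrong direction for a ball | repeated within 0.09 N·m |

The left tin's repeat tipping test was less clear than I wanted, so I settled it with the extra sampled shake shown in the last column.

**Last checks:**
- **Held tin:** its centre is at about (0.695, 0.010, 0.157), roughly 15 cm above the plate. The tool is level to within 0.1° and the joints are still. The two cameras differed by up to 4 mm.
- **Other tins:** the middle and right tins stand flat on the board. The scene camera puts them within about 1 mm of where they started.
- **Everything else:** the other things on the bench look untouched in the pictures, though the arm partly hides the brush in the last scene view.

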